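# Index the parts carousel to bring the dashboard under the ring light

### The arm

A 6-joint arm with a two-finger parallel gripper is mounted at the origin on the work surface. World frame = base frame: x ahead of the robot, y to its left, z up, the work surface at z = 0. Lengths are in m, angles in rad, forces in N, time in s.
With the tool pointing down it reaches from about 0.375 to 0.9 m from the base axis. Payload 3.1 kg.
Tool frame: the origin (TCP) lies midway between the tips of the shut fingers; the grasp point (between the pads) lies 19 mm behind it (manip.pinch_z is the distance from the TCP to the grasp point, in m); z points along the fingers, y is the line along which they close (so a half turn about z gives the same grasp; the last joint's range is limited). The gripper opens to 85 mm and grips with 20 to 120 N. Pads are 22 mm wide; open, the fingers measure 114 mm over their backs; the gripper's body (76 mm by 85 mm) begins 54 mm behind the grasp point. The pads swing forward as they close: fully open they stand 13 mm farther back than shut.
Start: joints at [-1.347, 0.527, 1.433, -0, 1.181, -0.178], TCP at [0.245, -0.575, 0.204] pointing down, gripper open.
Joint ranges: [-3.08, 3.08], [-0.75, 2.2], [0.22, 2.44], [-1.43, 4.57], [0, 2.65], [-2.85, 2.85]. Speed limits (rad/s): [2.79, 2.79, 3.14, 3.14, 3.14, 3.14].

### API

Orientations are given as a unit quaternion [x, y, z, w].
In Python, from station import manip, viewer, ticket gives the robot as it stands.
- The arm moves only by the shell command python3 -m creep 'ROWS' [FORCE]. ROWS is JSON, a list of rows, each an object with "slide": the shift along the tool's x, y, z in cm, a list of three; "angular": the turn, a rotation vector about the tool's x, y, z in rad, a list of three; "claw": the opening, from -1 (shut) to 1 (fully open). A call has 1 to 10 rows; each row shifts and turns the commanded pose from where the row before left it, along the tool's axes as they then stand; what a row does not reach is not made up. A row lasts 1/12 s, in which the tool goes at most 41.7 mm and 7.16 degrees, less where a joint would pass 70% of its speed; a pose out of reach is approached as far as the arm can. A call with a gripper value outside its range is refused whole. The fingers move at their own pace and stop on an object; FORCE is the grip in N (left out, the last holds). Time passes only in rows, so rows that do not move let the fingers close. It gives the time, the measured TCP pose, the force, the opening and the grip force at its end, in the units of the state.
- manip.sense(): the state, without advancing time (a new reading comes with each control period).
- viewer.snapshot(name): name is "side" or "top"; returns the picture (384x512x3 uint8, blue, green, red); there is no depth.
- viewer.calibration(name): a dict with "fov_y" (degrees; the focal length in pixels is half the picture's height over the tangent of half this angle, whatever the lens; pixels are square), "cx", "cy" (the principal point, pixels), "k1" (the pictures are not rectified: a ray, as slopes to the right and down, at radius r is drawn at 1 + k1 r^2 times it, then the intrinsics apply), "T" (4x4, takes a point from camera to world coordinates). Camera axes: x right, y up, looking along -z (the intrinsics and any distortion apply to the point x, -y, -z); pixel columns grow to the right and rows downward; lengths in m; the calibration is good to about 2 mm. A picture is of the moment at which its call begins. calibration takes no time and is no camera call.
- ticket.sign_off(): hands the job in; it is judged then, once.
The state is a dict: "t": time; "q": joint angles; "qd": joint speeds; "tau": joint torques, N m; "tcp_pos": TCP position; "tool_rot": TCP orientation; "force": force on the tool from outside, world axes, zero at the start; "ft_torque": the same for the moment, N m; "finger_gap": opening from 0.0 (shut) to 1.0 (fully open); "gripper_force": force on a finger pad.
Only numpy, scipy, OpenCV 4.12 (cv2) and the standard library are available. Lean on these libraries where they do the work, as an engineer would, in place of code of your own. Each camera call takes 0.05 s, during which the arm holds its last target. There are 200 camera calls.

### The job

Turn the indexing table one place, by its rim pegs, in whichever direction brings the model dashboard to the front place under the ring light, and leave it clicked into its rest position. Reach in under the wire roof without knocking it, do not touch the car parts or their holders, which must all stay upright in their rings, and leave everything else on the bench alone.

Things in the scene. Friction and masses are not known exactly. Their poses are not given: they have to be found in the camera images.
- carousel: Inspection carousel fixed to the bench: black base 360 (x) x 300 (y) x 10 mm with a round grey indexing table, 240 mm across, top 42 mm above the bench. Origin: on the table's axis at bench height; z up, -x is its front, roughly facing the robot. Six holder rings (65 mm outside, 6 mm high) lie 85 mm from the axis: at rest one exactly at the front, the others every 60 degrees.
- platter (a joint): Turn of the table about its upright axis, rad: near 0 (a rest position) at the start, positive anticlockwise from above, free either way; one place is 1.047. A spring detent holds each rest position and pulls the table in once past halfway to the next; about 5 N at a peg turns it.
- peg_left (a point): The table is turned by six upright round steel pegs (12 mm across, tops 120 mm above the bench) on lugs at its rim, midway between the rings, 145 mm from the axis. This point: on the centre line of the peg that at the start is front left as the robot sees it (+y side, 30 degrees from the front), 95 mm above the bench; it turns with the table.
- peg_right (a point): The same on the peg that at the start is the front right one (-y side)
- canopy: Fixed flat roof over the table: a rack of 4 mm steel wires, 58 mm apart, in a black frame; underside 270 mm, frame top 281 mm above the bench (ring light on it to 289). It reaches 165 mm in front of the axis, 150 behind, 180 to each side; two 16 mm posts stand 142 mm behind the axis, 165 mm to each side. The pegs can be reached only from the front with a tilted tool. Frame as the carousel
- view_spot (a point): The viewing place under the ring light: 85 mm straight in front of the table's axis, at table-top height (42 mm). Fixed; its axes are the carousel's
- dashboard: Black model-car dashboard, a 70 mm wide, 26 mm high bar with a round vent at each end and an instrument hood, on a round wooden holder 54 mm across and 16 mm high, which stands loose in one of the table's rings. Origin: centre of the holder's underside; z up. At the start it is one place to the left or to the right of the front place
- door_panel: Black model-car door panel, an upright 72 x 43 mm plate, 7 mm thick, with a window-like cut-out, on a round wooden holder 54 mm across and 16 mm high, which stands loose in one of the table's rings. Origin: centre of the holder's underside; z up. At the start it is on the other side of the front place from the dashboard
- seat: Black model-car seat, 36 mm wide and 45 mm high, on a round wooden holder 54 mm across and 16 mm high, which stands loose in one of the table's rings. Origin: centre of the holder's underside; z up. At the start it stands at the front place
- paint_jar: Bystander: paint jar, 44 mm across, 50 mm high, left of the carousel
- thinner: Bystander: bottle, 56 mm across, 120 mm high, right of the carousel
- paint_tin: Bystander: small tin, 50 mm across, 45 mm high
- brush: Bystander: paint brush, 170 mm long, lying
- driver: Bystander: screwdriver, 160 mm long, lying
- sanding_block: Bystander: cork sanding block, 60 x 35 x 25 mm
- tweezers: Bystander: steel tweezers, 120 mm long, lying

How it is judged:
At the end, for the whole second after the job is handed in: The table rests one place (1.047 rad, within 0.12 rad) from its start, the dashboard's holder is within 13 mm of the viewing place seen from above, and all three parts are upright (within 0.1 rad), down in their rings (underside less than 47 mm above the bench) and at rest (horizontal distance between dashboard and view_spot below 0.013 m and z of each of dashboard, door_panel, seat in the frame of carousel below 0.047 m and angle between each of dashboard, door_panel, seat's own z axis and vertical below 0.1 rad and linear speed of each of dashboard, door_panel, seat below 0.02 m/s and (value of joint platter between 0.927198 and 1.1672 rad or value of joint platter between -1.1672 and -0.927198 rad) and velocity of joint platter between -0.05 and 0.05 rad/s); the robot touches nothing.
It fails at once if the table is turned more than one place on from where it started (value of joint platter above 1.5 rad or value of joint platter below -1.5 rad).
It fails at once if a car part or its wooden holder is touched by the robot (contact force between any of the fingers, the arm and dashboard above 0.5 N or contact force between any of the fingers, the arm and door_panel above 0.5 N or contact force between any of the fingers, the arm and seat above 0.5 N).
It fails at once if a part on the table tips over or leaves its ring (angle between any of dashboard, door_panel, seat's own z axis and vertical above 0.4 rad or z of any of dashboard, door_panel, seat in the frame of carousel above 0.06 m).
It fails at once if the wire roof is knocked (contact force between any of the fingers, the arm and canopy above 8 N).
It fails at once if a bystander on the bench is disturbed (distance of any of paint_jar, thinner, paint_tin, brush, driver, sanding_block, tweezers from where it was at the start of the episode above 0.03 m).
It also fails if it takes over 40 s, if anything falls off the work surface, if the arm or the gripper's body presses on something with over 40 N, if the wrist force passes 120 N, or if a joint passes its speed limit or range.

## Working session

There is one attempt and no reset: what is moved stays moved. The work goes in short steps, Python scripts to look and compute and a shell command to move; the robot and the scene stay as the last step left them, time stands still between calls to the robot, and variables do not carry over. Pictures are saved under pics/ and viewed, at most 10 in all, crops included, and the job is handed in when it is done.

```bash
mkdir -p pics; ls
python3 - <<'E'
from station import manip, viewer
import cv2
for n in("side","top"):
    cv2.imwrite(f"pics/{n}0.png",viewer.snapshot(n)); print(n,viewer.calibration(n))
print(manip.sense())
E
```

```text
pics
side {'fov_y': 53.36643528392064, 'cx': 252.7908533013498, 'cy': 199.1360556683287, 'k1': 0.009746710944787998, 'T': array([[-0.85762304,  0.37506484, -0.35186515,  0.12158815],
       [-0.51395847, -0.60093076,  0.61215106,  0.73883856],
       [ 0.01814975,  0.70583893,  0.70813981,  0.95424794],
       [ 0.        ,  0.        ,  0.        ,  1.        ]])}
top {'fov_y': 57.60322037069749, 'cx': 261.7059749438474, 'cy': 188.5766448706031, 'k1': -0.0873491237834776, 'T': array([[-0.01802593,  0.99388572, -0.1089323 ,  0.44326861],
       [-0.99983195, -0.01755497,  0.00528098,  0.00946606],
       [ 0.00333639,  0.10900918,  0.99403514,  1.07446175],
       [ 0.        ,  0.        ,  0.        ,  1.        ]])}
{'t': 0.1, 'q': array([-1.34652041e+00,  5.28383243e-01,  1.43376385e+00,  2.20363200e-07,
        1.18142307e+00, -1.78500063e-01]), 'qd': array([-0.00054698, -0.00107356, -0.00218497, -0.00030751, -0.0014869 ,
       -0.00022267]), 'tau': array([-9.05832603e-04, -4.43302810e+01, -1.78586769e+01, -3.47016467e-04,
        3.92229980e-03,  7.52026153e-06]), 'tcp_pos': array([ 0.24485297, -0.57428232,  0.20282865]), 'tool_rot': array([ 9.79789412e-01,  2.00029322e-01, -2.25266375e-05, -9.88495198e-04]), 'force': array([0.66217581, 0.3232225 , 0.48341974]), 'ft_torque': array([-0.01529852, -0.02960802, -0.0160415 ]), 'gripper_force': 0.0, 'finger_gap': 0.9998639691480484}
```

View pics/side0.png

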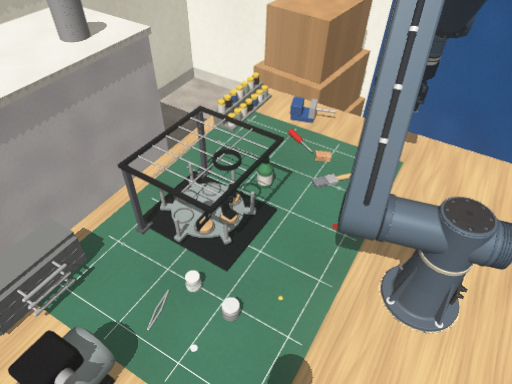

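View pics/top0.png

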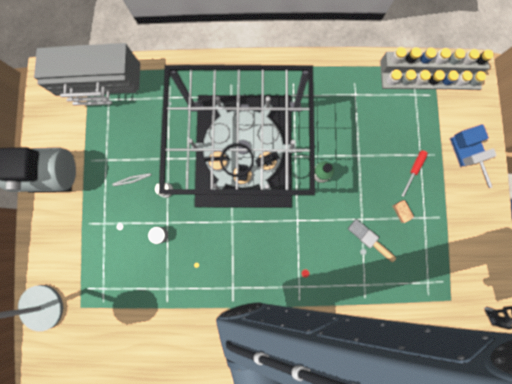

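The side view shows the carousel near (205,215) and the roof frame corners at about (123,163) and (283,143). The top view shows the table at about (243,140), with parts at about (218,158), (242,173) and (268,160). I'll zoom in on both.

Run:
```python
import cv2,numpy as np
a=cv2.imread("pics/top0.png")[85:215,155:320]; b=cv2.imread("pics/side0.png")[150:275,130:290]
cv2.imwrite("pics/topc.png",cv2.resize(a,None,fx=4.6,fy=4.6,interpolation=2)); cv2.imwrite("pics/sidec.png",cv2.resize(b,None,fx=4.6,fy=4.6,interpolation=2))
```

```text
(no output)
```

View pics/topc.png

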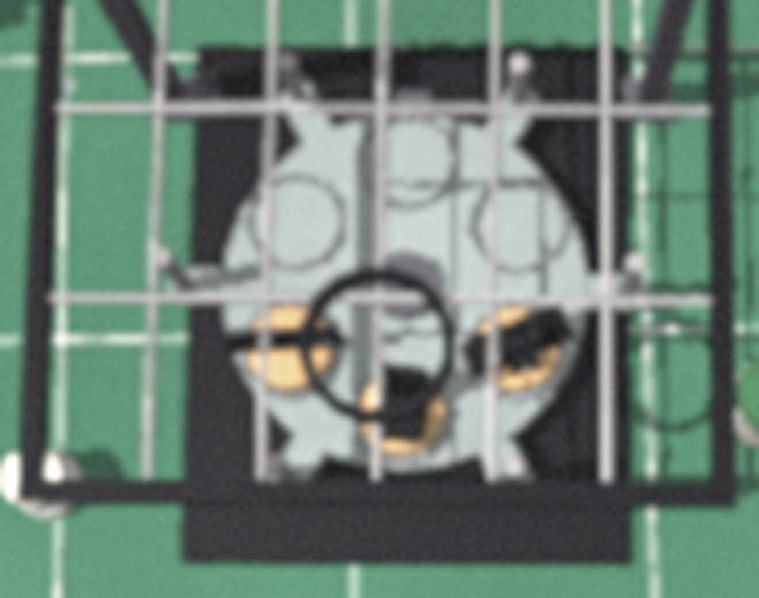

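View pics/sidec.png

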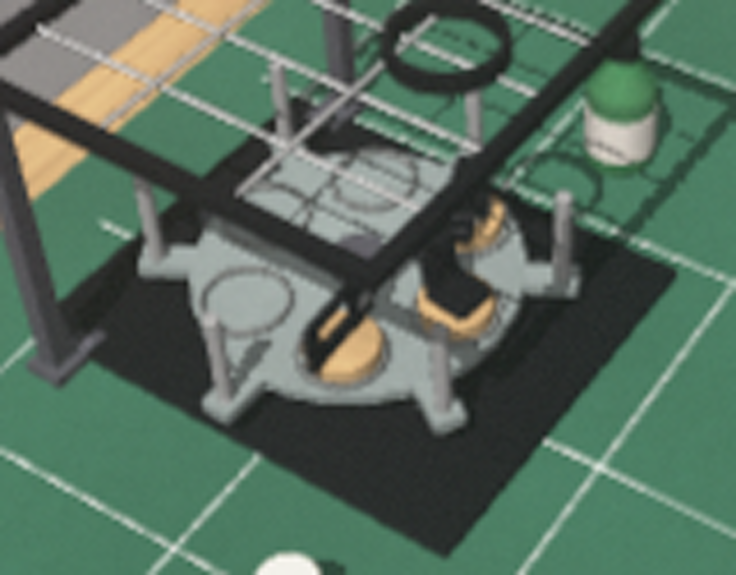

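The left part (+y) is a thin plate with a cut-out, so it is the door panel. The seat is at the front, and the chunky dashboard is on the right (-y). The table therefore turns clockwise, and I push peg_right towards +y. In the side crop, peg_right's top is at (563,198), front-left at (440,335), left at (208,318), right at (474,90), back-right at (280,68) and back-left at (143,183). In the top crop, the visible tops are at (636,262), (163,257), (518,62) and (290,62).

```bash
cat > h.py <<'E'
import numpy as np, cv2
from station import manip, viewer
def ray(n,px):
    c=viewer.calibration(n); f=192/np.tan(np.radians(c["fov_y"]/2))
    K=np.array([[f,0,c["cx"]],[0,f,c["cy"]],[0,0,1.]])
    u=cv2.undistortPoints(np.array([[px]],float),K,np.array([c["k1"],0,0,0]))[0,0]
    d=c["T"][:3,:3]@np.array([u[0],-u[1],-1.]); return c["T"][:3,3],d/np.linalg.norm(d)
def plane(n,px,z):
    o,d=ray(n,px); return o+d*(z-o[2])/d[2]
def tri(a,b):
    A=0;B=0
    for n,p in(("top",a),("side",b)):
        o,d=ray(n,p); P=np.eye(3)-np.outer(d,d); A=A+P; B=B+P@o
    return np.linalg.solve(A,B)
T=lambda x,y:(155+x/4.6,85+y/4.6)
S=lambda x,y:(130+x/4.6,150+y/4.6)
E
python3 - <<'E'
from h import *
np.set_printoptions(precision=4,suppress=True)
tt=dict(R=(636,262),L=(163,257),BR=(518,62),BL=(290,62)); ss=dict(R=(474,90),L=(208,318),BR=(280,68),BL=(143,183),FR=(563,198),FL=(440,335))
for k in tt: print(k,tri(T(*tt[k]),S(*ss[k])),plane("top",T(*tt[k]),.12))
P={k:plane("side",S(*v),.12)[:2] for k,v in ss.items()}
for k in P: print(k,"side plane",P[k])
c=np.mean(list(P.values()),0); print("centre",c)
ang=dict(FL=150,FR=210,R=270,BR=330,BL=30,L=90)
print([round(np.linalg.norm(P[k]-c),4) for k in P])
print("yaw deg",[round((np.degrees(np.arctan2(*(P[k]-c)[::-1]))-ang[k]+180)%360-180,1) for k in P])
# roof frame front corners, z .281; base front corners, z .01
print("roof front",[plane("top",T(*p),.281) for p in((25,492),(735,492))])
print("base front",[plane("top",T(*p),.01) for p in((183,558),(630,560))])
im=cv2.imread("pics/top0.png"); hsv=cv2.cvtColor(im,cv2.COLOR_BGR2HSV)
m=cv2.inRange(hsv,(8,60,150),(25,255,255)); m[:145]=0;m[190:]=0;m[:,:200]=0;m[:,290:]=0
n,l,s,ce=cv2.connectedComponentsWithStats(m)
for i in range(1,n):
    if s[i,4]>15: print("holder",s[i],plane("top",ce[i],.058))
print("thinner",plane("top",(328,168),.12),"jar",plane("top",(164,190),.05),"tin",plane("top",(157,235),.045))
E
```

```text
R [ 0.6813 -0.0895  0.0961] [ 0.6775 -0.0862  0.12  ]
L [0.6887 0.2037 0.1136] [0.686  0.2018 0.12  ]
BR [ 0.806  -0.0183  0.1127] [ 0.8056 -0.0171  0.12  ]
BL [0.8127 0.1254 0.1073] [0.8083 0.1241 0.12  ]
R side plane [ 0.6636 -0.0669]
L side plane [0.6857 0.208 ]
BR side plane [ 0.7973 -0.012 ]
BL side plane [0.8017 0.1346]
FR side plane [ 0.551  -0.0048]
FL side plane [0.553  0.1425]
centre [0.6754 0.0669]
[np.float64(0.1343), np.float64(0.1415), np.float64(0.1452), np.float64(0.1433), np.float64(0.1436), np.float64(0.1438)]
yaw deg [np.float64(-5.0), np.float64(-4.2), np.float64(-2.9), np.float64(-1.8), np.float64(-0.0), np.float64(-1.7)]
roof front [array([0.5265, 0.2381, 0.281 ]), array([ 0.5203, -0.1161,  0.281 ])]
base front [array([0.509 , 0.2094, 0.01  ]), array([ 0.5025, -0.0875,  0.01  ])]
holder [213 151   9   6  41] [0.6615 0.135  0.058 ]
holder [263 152   7   4  20] [ 0.6598 -0.0089  0.058 ]
holder [213 161   9   9  69] [0.6272 0.1358 0.058 ]
holder [223 161   4   5  16] [0.6339 0.113  0.058 ]
holder [263 161  14   9  50] [ 0.6206 -0.0195  0.058 ]
holder [238 180   9   4  27] [0.5761 0.0628 0.058 ]
thinner [ 0.6021 -0.1808  0.12  ] jar [0.5564 0.294  0.05  ] tin [0.4239 0.3151 0.045 ]
```

The estimates agree. The axis is at about (0.682, 0.060), the yaw is about -1.5°, the peg tops triangulate to about 0.11–0.12 m, and the radius is 0.144. That puts peg_right at about (0.554, -0.008) and the roof's front edge at x≈0.52. I'll shut the gripper, undo the yaw and head towards the front.

```bash
python3 -m creep '[{"slide":[0,0,-1],"angular":[0,0,0.1],"claw":-1},{"slide":[0,0,-1],"angular":[0,0,0.1],"claw":-1},{"slide":[0,0,-1],"angular":[0,0,0.1],"claw":-1},{"slide":[0,0,-1],"angular":[0,0,0.103],"claw":-1},{"slide":[1.5,-3.5,0],"angular":[0,0,0],"claw":-1},{"slide":[1.5,-3.5,0],"angular":[0,0,0],"claw":-1},{"slide":[1.5,-3.5,0],"angular":[0,0,0],"claw":-1},{"slide":[1.5,-3.5,0],"angular":[0,0,0],"claw":-1},{"slide":[1.5,-3.5,0],"angular":[0,0,0],"claw":-1},{"slide":[1.5,-3.5,0],"angular":[0,0,0],"claw":-1}]'
python3 -c "
from station import manip;print(manip.sense()['q'])"
```

```text
t: 0.93
tcp_pos: [0.3352, -0.3629, 0.2434]
tool_rot: [1.0, -0.0, -0.0, -0.0]
force: [0.8, -0.6, -0.1]
finger_gap: -0.003
gripper_force: 0.0
[-1.05179901e+00  3.00793086e-01  1.70370841e+00  2.12987393e-04
  1.13800871e+00  5.19745568e-01]
```

```bash
python3 -m creep '[{"slide":[1.1,-3.8,0],"angular":[0,0,0],"claw":-1},{"slide":[1.1,-3.8,0],"angular":[0,0,0],"claw":-1},{"slide":[1.1,-3.8,0],"angular":[0,0,0],"claw":-1},{"slide":[1.1,-3.8,0],"angular":[0,0,0],"claw":-1},{"slide":[1.1,-3.8,0],"angular":[0,0,0],"claw":-1},{"slide":[1.1,-3.8,0],"angular":[0,0,0],"claw":-1},{"slide":[1.1,-3.8,0],"angular":[0,0,0],"claw":-1},{"slide":[1.1,-3.8,0],"angular":[0,0,0],"claw":-1}]'
python3 -m creep '[{"slide":[0,0,0],"angular":[0,0.1,0],"claw":-1},{"slide":[0,0,0],"angular":[0,0.1,0],"claw":-1},{"slide":[0,0,0],"angular":[0,0.1,0],"claw":-1},{"slide":[0,0,0],"angular":[0,0.1,0],"claw":-1},{"slide":[0,0,0],"angular":[0,0.1,0],"claw":-1},{"slide":[0,0,0],"angular":[0,0.1,0],"claw":-1},{"slide":[0,0,0],"angular":[0,0.1,0],"claw":-1},{"slide":[0,0,0],"angular":[0,0.085,0],"claw":-1},{"slide":[0,0,0],"angular":[0,0,0],"claw":-1}]'
python3 -c "
from station import manip;print(manip.sense()['q'])"
```

```text
t: 1.6
tcp_pos: [0.423, -0.059, 0.2436]
tool_rot: [1.0, -0.0, -0.0, -0.0]
force: [1.2, 0.0, 0.1]
finger_gap: -0.0
gripper_force: 0.0
t: 2.35
tcp_pos: [0.4224, -0.053, 0.2408]
tool_rot: [0.951, 0.004, 0.309, -0.014]
force: [-1.1, 0.0, -0.4]
finger_gap: -0.0
gripper_force: 0.0
[-7.43285768e-01  3.19680996e-02  2.33051391e+00  9.91567130e-01
  5.24334388e-01  1.81497976e-03]
```

```bash
python3 -m creep '[{"slide":[-0.5,0,2.4],"angular":[0,0,0],"claw":-1},{"slide":[-0.5,0,2.4],"angular":[0,0,0],"claw":-1},{"slide":[-0.5,0,2.4],"angular":[0,0,0],"claw":-1},{"slide":[-0.5,0,2.4],"angular":[0,0,0],"claw":-1},{"slide":[0,0,0],"angular":[0,0.08,0],"claw":-1},{"slide":[0,0,0],"angular":[0,0.08,0],"claw":-1},{"slide":[0,0,0],"angular":[0,0,0],"claw":-1}]'
python3 - <<'E'
from station import manip;from scipy.spatial.transform import Rotation as R
s=manip.sense();print(s['q'],R.from_quat(s['tool_rot']).as_matrix().round(3))
E
```

```text
t: 2.93
tcp_pos: [0.4693, -0.0498, 0.1744]
tool_rot: [0.931, 0.005, 0.363, -0.024]
force: [-0.6, 0.1, 0.0]
finger_gap: -0.002
gripper_force: 0.0
[-0.69964673  0.37856405  2.43991022  2.01970081  0.55170759 -1.07547227] [[ 0.736  0.027  0.676]
 [-0.007 -0.999  0.048]
 [ 0.677 -0.04  -0.735]]
```

```bash
python3 -m creep '[{"slide":[0.3,0.1,2],"angular":[0,0,0],"claw":-1},{"slide":[0.3,0.1,2],"angular":[0,0,0],"claw":-1},{"slide":[0.3,0.1,2],"angular":[0,0,0],"claw":-1},{"slide":[0,0,0],"angular":[0,0,0],"claw":-1}]'
python3 - <<'E'
from station import manip,viewer;from scipy.spatial.transform import Rotation as R
import cv2
s=manip.sense();print(s['q'],R.from_quat(s['tool_rot']).as_matrix().round(3))
cv2.imwrite("pics/s1.png",cv2.resize(viewer.snapshot("side")[110:310,100:366],None,fx=3,fy=3,interpolation=2))
E
```

```text
t: 3.27
tcp_pos: [0.5198, -0.0504, 0.1368]
tool_rot: [0.931, 0.007, 0.364, -0.023]
force: [-0.2, 0.7, -0.0]
finger_gap: -0.001
gripper_force: 0.0
[-0.58646343  0.52634931  2.35372441  2.24200769  0.55884675 -1.21255713] [[ 0.735  0.03   0.678]
 [-0.003 -0.999  0.048]
 [ 0.678 -0.038 -0.734]]
```

View pics/s1.png

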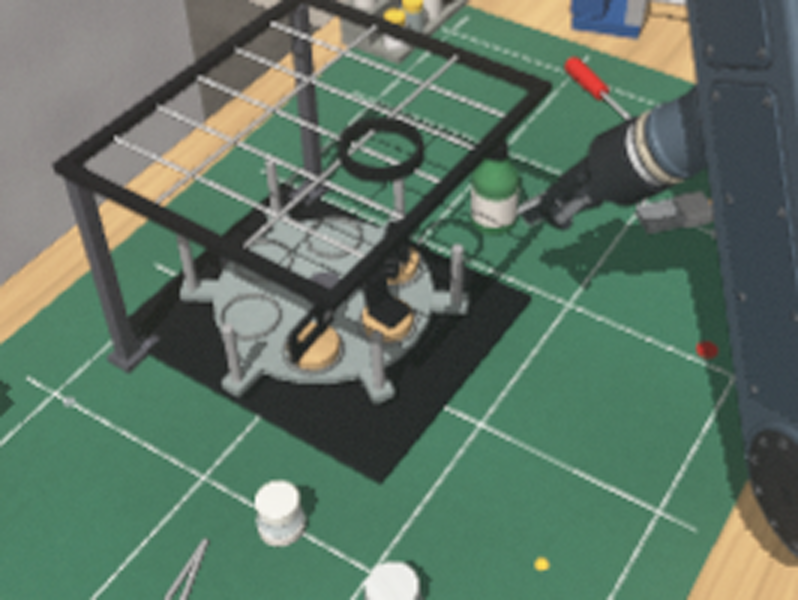

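The side view shows the gripper tip at (525,212), to the right of and in front of peg_right's top at (458,250). It is well clear of the roof, so I'll finish the approach beside the peg.

```bash
python3 -m creep '[{"slide":[0.15,0.1,1.9],"angular":[0,0,0],"claw":-1},{"slide":[0.15,0.1,1.9],"angular":[0,0,0],"claw":-1},{"slide":[0.15,0.1,1.9],"angular":[0,0,0],"claw":-1},{"slide":[0,0,0],"angular":[0,0,0],"claw":-1}]'
python3 -m creep '[{"slide":[0,-0.3,0],"angular":[0,0,0],"claw":-1},{"slide":[0,-0.3,0],"angular":[0,0,0],"claw":-1},{"slide":[0,-0.3,0],"angular":[0,0,0],"claw":-1},{"slide":[0,-0.3,0],"angular":[0,0,0],"claw":-1},{"slide":[0,-0.3,0],"angular":[0,0,0],"claw":-1},{"slide":[0,-0.3,0],"angular":[0,0,0],"claw":-1}]'
```

```text
t: 3.65
tcp_pos: [0.5603, -0.0506, 0.0985]
tool_rot: [0.931, 0.007, 0.364, -0.023]
force: [0.1, 0.4, 0.5]
finger_gap: 0.001
gripper_force: 0.0
t: 4.15
tcp_pos: [0.5576, -0.0322, 0.0999]
tool_rot: [0.931, 0.007, 0.364, -0.022]
force: [-0.3, 0.6, -0.0]
finger_gap: -0.0
gripper_force: 0.0
```

```bash
python3 -m creep '[{"slide":[-0.05,-0.5,-0.05],"angular":[0,0,0],"claw":-1},{"slide":[-0.05,-0.5,-0.05],"angular":[0,0,0],"claw":-1},{"slide":[-0.05,-0.5,-0.05],"angular":[0,0,0],"claw":-1},{"slide":[-0.05,-0.5,-0.05],"angular":[0,0,0],"claw":-1},{"slide":[-0.05,-0.5,-0.05],"angular":[0,0,0],"claw":-1},{"slide":[-0.05,-0.5,-0.05],"angular":[0,0,0],"claw":-1}]'
python3 - <<'E'
from station import manip,viewer;from scipy.spatial.transform import Rotation as R
import cv2
s=manip.sense();print(s['q'],R.from_quat(s['tool_rot']).as_matrix().round(3))
cv2.imwrite("pics/s2.png",cv2.resize(viewer.snapshot("side")[150:275,130:290],None,fx=4.6,fy=4.6,interpolation=2))
E
```

```text
t: 4.65
tcp_pos: [0.5527, -0.0022, 0.1006]
tool_rot: [0.931, 0.007, 0.364, -0.022]
force: [-0.1, -0.1, -0.7]
finger_gap: -0.005
gripper_force: 0.0
[-0.3905332   0.64220456  2.30826068  2.5610068   0.57945509 -1.36313102] [[ 0.735  0.029  0.677]
 [-0.004 -0.999  0.046]
 [ 0.678 -0.036 -0.735]]
```

View pics/s2.png

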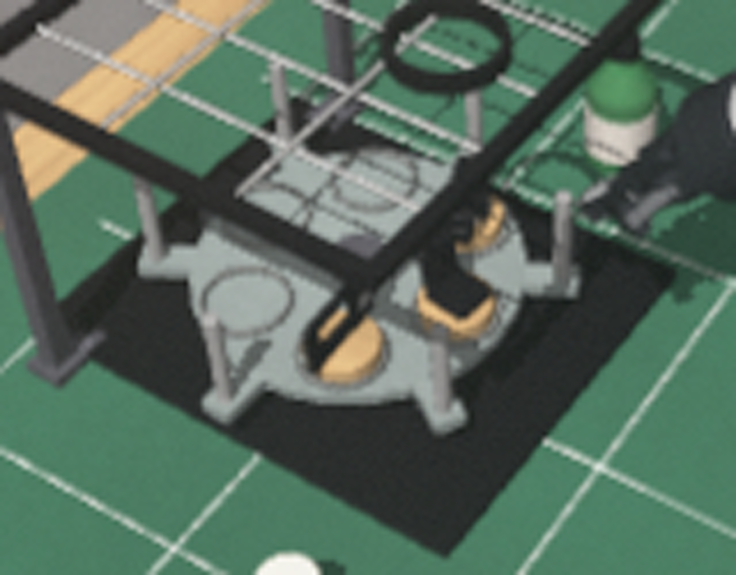

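The table hasn't moved: the peg is still at (563,198), and the finger tip sits at about (585,207), just right of it in the image. I'll compare the tip's pixel with the reported TCP.

```bash
python3 - <<'E'
from h import *
np.set_printoptions(precision=4,suppress=True)
def proj(n,P):
    c=viewer.calibration(n); f=192/np.tan(np.radians(c["fov_y"]/2))
    p=np.linalg.inv(c["T"])@np.r_[P,1]; a=p[:2]/-p[2]*[1,-1]; a*=1+c["k1"]*(a@a); return a*f+[c["cx"],c["cy"]]
s=manip.sense(); p=s['tcp_pos']; print(p)
inv=lambda u:(u-[130,150])*4.6
print("tcp in side crop",inv(proj("side",p)))
for z in(.12,.113,.105,.095): print("peg top at z",z,plane("side",S(563,198),z))
print("peg foot",plane("side",S(562,262),.042))
for q in([.554,-.009,.12],[.554,-.009,.05],[.554,-.03,.12]): print(q,inv(proj("side",np.array(q))), (proj("top",np.array(q))-[155,85])*4.6)
E
python3 - <<'E'
from h import *
cv2.imwrite("pics/t2.png",cv2.resize(viewer.snapshot("top")[85:215,155:320],None,fx=4.6,fy=4.6,interpolation=2))
E
```

```text
[ 0.5521 -0.0012  0.1006]
tcp in side crop [558.4622 220.7259]
peg top at z 0.12 [ 0.551  -0.0048  0.12  ]
peg top at z 0.113 [ 0.5546 -0.011   0.113 ]
peg top at z 0.105 [ 0.5588 -0.0182  0.105 ]
peg top at z 0.095 [ 0.5639 -0.0271  0.095 ]
peg foot [ 0.5578 -0.0174  0.042 ]
[0.554, -0.009, 0.12] [562.4526 192.7483] [513.0519 465.8649]
[0.554, -0.009, 0.05] [560.7614 263.5146] [511.1887 478.4747]
[0.554, -0.03, 0.12] [578.1073 174.8264] [548.1399 465.251 ]
```

View pics/t2.png

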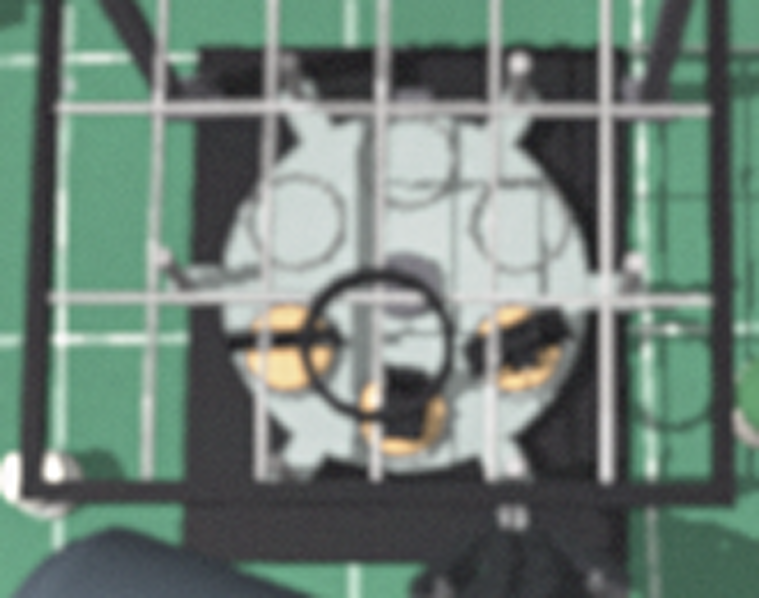

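Run:
```python
from h import *
np.set_printoptions(precision=4,suppress=True)
for a,b in(((513,508),(585,205)),((513,515),(585,205)),((513,505),(580,208))): print(tri(T(*a),S(*b)))
print(plane("top",T(513,508),.1),plane("side",S(585,205),.1))
# brightness enhanced crop
im=cv2.imread("pics/s2.png")[120:300,480:680]
cv2.imwrite("pics/s2e.png",cv2.resize(cv2.convertScaleAbs(im,alpha=2.2,beta=20),None,fx=3,fy=3,interpolation=2))
```

```text
[ 0.5315 -0.0072  0.1209]
[ 0.5288 -0.0062  0.1227]
[ 0.5343 -0.007   0.1166]
[ 0.5305 -0.0089  0.1   ] [ 0.5448 -0.0247  0.1   ]
```

View pics/s2e.png

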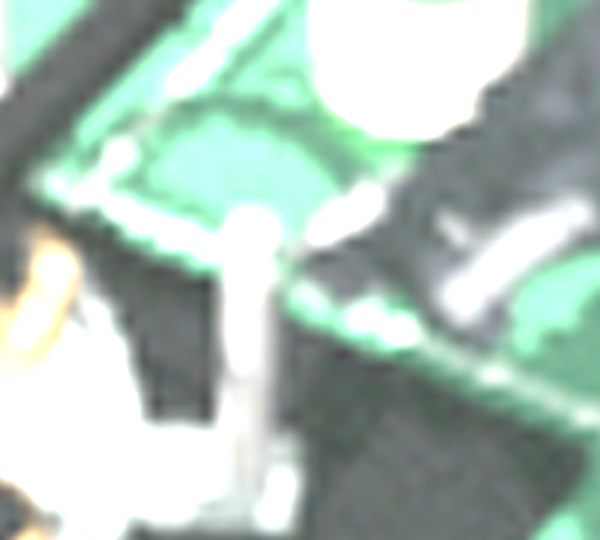

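The enhanced crop shows the finger tip ending about 2 cm short of the peg. By triangulation it is about 25 mm behind the reported TCP along the tool axis, which explains why there was no contact. I'll back off to the right, advance 2.2 cm along the tool and sweep again.

```bash
python3 -m creep '[{"slide":[0,1.5,0],"angular":[0,0,0],"claw":-1},{"slide":[0,1.5,0],"angular":[0,0,0],"claw":-1},{"slide":[0,1.5,0],"angular":[0,0,0],"claw":-1},{"slide":[0.2,0,1.2],"angular":[0,0,0],"claw":-1},{"slide":[0.2,0,1.2],"angular":[0,0,0],"claw":-1},{"slide":[0,0,0],"angular":[0,0,0],"claw":-1}]'
python3 -m creep '[{"slide":[0,-0.4,0],"angular":[0,0,0],"claw":-1},{"slide":[0,-0.4,0],"angular":[0,0,0],"claw":-1},{"slide":[0,-0.4,0],"angular":[0,0,0],"claw":-1},{"slide":[0,-0.4,0],"angular":[0,0,0],"claw":-1},{"slide":[0,-0.4,0],"angular":[0,0,0],"claw":-1}]'
python3 -m creep '[{"slide":[0,-0.4,0],"angular":[0,0,0],"claw":-1},{"slide":[0,-0.4,0],"angular":[0,0,0],"claw":-1}]'
```

```text
t: 5.25
tcp_pos: [0.5755, -0.0468, 0.0832]
tool_rot: [0.931, 0.007, 0.364, -0.022]
force: [0.7, 0.1, 0.8]
finger_gap: 0.001
gripper_force: 0.0
t: 5.67
tcp_pos: [0.5723, -0.0256, 0.085]
tool_rot: [0.931, 0.007, 0.364, -0.022]
force: [0.0, -0.6, -0.4]
finger_gap: -0.001
gripper_force: 0.0
t: 5.83
tcp_pos: [0.5715, -0.0191, 0.0848]
tool_rot: [0.932, 0.005, 0.362, -0.021]
force: [-9.0, -9.1, 4.7]
finger_gap: 0.004
gripper_force: 6.2
```

Contact, but the force has an equal -x part, so the tip corner is meeting the front of the round peg. I'll back off and go about 13 mm deeper, horizontally.

```bash
python3 -m creep '[{"slide":[0,1.2,0],"angular":[0,0,0],"claw":-1},{"slide":[0,0.4,0],"angular":[0,0,0],"claw":-1},{"slide":[0.45,0,0.5],"angular":[0,0,0],"claw":-1},{"slide":[0.45,0,0.5],"angular":[0,0,0],"claw":-1},{"slide":[0,0,0],"angular":[0,0,0],"claw":-1}]'
python3 -m creep '[{"slide":[0,-0.4,0],"angular":[0,0,0],"claw":-1},{"slide":[0,-0.4,0],"angular":[0,0,0],"claw":-1},{"slide":[0,-0.4,0],"angular":[0,0,0],"claw":-1}]'
python3 -m creep '[{"slide":[0,-0.4,0],"angular":[0,0,0],"claw":-1},{"slide":[0,-0.3,0],"angular":[0,0,0],"claw":-1}]'
```

```text
t: 6.25
tcp_pos: [0.5886, -0.0345, 0.0839]
tool_rot: [0.931, 0.007, 0.365, -0.022]
force: [0.1, -0.3, -0.6]
finger_gap: -0.003
gripper_force: 0.0
t: 6.5
tcp_pos: [0.5856, -0.0214, 0.0836]
tool_rot: [0.931, 0.007, 0.363, -0.022]
force: [-1.4, -0.4, -0.5]
finger_gap: -0.002
gripper_force: 0.0
t: 6.67
tcp_pos: [0.5849, -0.0151, 0.0836]
tool_rot: [0.932, 0.006, 0.363, -0.022]
force: [-4.3, -6.9, 1.2]
finger_gap: -0.001
gripper_force: 3.3
```

```bash
python3 -m creep '[{"slide":[0,-0.5,0],"angular":[0,0,0],"claw":-1},{"slide":[0,-0.5,0],"angular":[0,0,0],"claw":-1},{"slide":[0,-0.5,0],"angular":[0,0,0],"claw":-1},{"slide":[0,-0.5,0],"angular":[0,0,0],"claw":-1}]'
python3 -m creep '[{"slide":[0,-0.5,0],"angular":[0,0,0],"claw":-1},{"slide":[0,-0.5,0],"angular":[0,0,0],"claw":-1},{"slide":[0,-0.5,0],"angular":[0,0,0],"claw":-1},{"slide":[0,-0.5,0],"angular":[0,0,0],"claw":-1}]'
```

```text
t: 7.0
tcp_pos: [0.5835, 0.0039, 0.0838]
tool_rot: [0.932, 0.005, 0.362, -0.021]
force: [-4.4, -8.5, 0.3]
finger_gap: 0.005
gripper_force: 3.8
t: 7.33
tcp_pos: [0.5858, 0.0245, 0.0862]
tool_rot: [0.931, 0.006, 0.365, -0.022]
force: [0.5, -7.7, 1.1]
finger_gap: 0.002
gripper_force: 4.2
```

Run:
```python
from h import *
cv2.imwrite("pics/s3.png",cv2.resize(viewer.snapshot("side")[150:275,130:290],None,fx=4.6,fy=4.6,interpolation=2))
```

```text
(no output)
```

View pics/s3.png

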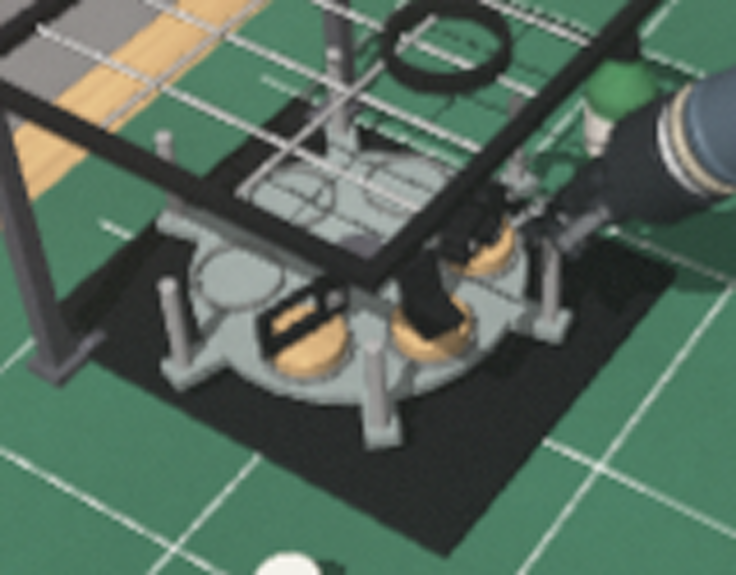

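The table is turning clockwise as wanted, about 17° so far, with the peg now at (551,250) and the finger behind it at (540,225). The dashboard's near end is at about (508,212). I'll keep pushing while drawing the tip back about 14 mm along the arc.

```bash
python3 -m creep '[{"slide":[-0.2,-0.5,-0.2],"angular":[0,0,0],"claw":-1},{"slide":[-0.2,-0.5,-0.2],"angular":[0,0,0],"claw":-1},{"slide":[-0.2,-0.5,-0.2],"angular":[0,0,0],"claw":-1},{"slide":[-0.2,-0.5,-0.2],"angular":[0,0,0],"claw":-1},{"slide":[-0.1,-0.5,-0.1],"angular":[0,0,0],"claw":-1}]'
python3 -m creep '[{"slide":[0,-0.5,0],"angular":[0,0,0],"claw":-1},{"slide":[0,-0.5,0],"angular":[0,0,0],"claw":-1},{"slide":[0,-0.5,0],"angular":[0,0,0],"claw":-1}]'
```

```text
t: 7.8
tcp_pos: [0.5787, 0.0472, 0.0903]
tool_rot: [0.928, 0.005, 0.371, -0.021]
force: [13.3, -6.3, -1.8]
finger_gap: 0.0
gripper_force: 7.0
t: 8.05
tcp_pos: [0.5781, 0.0633, 0.0911]
tool_rot: [0.928, 0.006, 0.371, -0.022]
force: [11.5, -2.7, 1.2]
finger_gap: -0.004
gripper_force: 4.8
```

Run:
```python
from h import *
a=viewer.snapshot("side")[170:250,190:290];b=viewer.snapshot("top")[120:220,200:300]
cv2.imwrite("pics/s4.png",np.hstack([cv2.resize(a,(400,320),interpolation=2),cv2.resize(b,(400,400),interpolation=2)[40:360]]))
print(manip.sense()['force'])
```

```text
[ 4.10096532 -0.21809214  2.41428453]
```

View pics/s4.png

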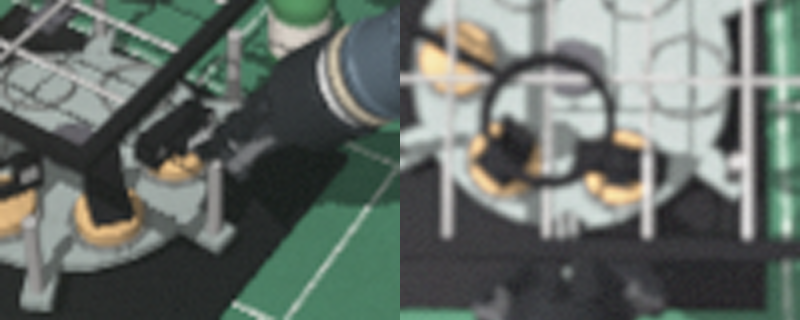

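The picture shows the peg near the front at (215,165) in the left half. In the right half the seat is at (505,155) and the dashboard at (615,160), almost symmetric, so the table is about halfway. Both parts are upright and clear of the finger tip at (565,225). I'll continue gently in +y.

```bash
python3 -m creep '[{"slide":[0,-0.4,0],"angular":[0,0,0],"claw":-1},{"slide":[0,-0.4,0],"angular":[0,0,0],"claw":-1},{"slide":[0,-0.4,0],"angular":[0,0,0],"claw":-1}]'
python3 - <<'E'
from h import *
print("peg before",plane("side",(243.8,211.2),.12))
im=viewer.snapshot("top"); cv2.imwrite("pics/t5.png",im)
m=cv2.inRange(cv2.cvtColor(im,cv2.COLOR_BGR2HSV),(8,60,150),(25,255,255)); m[:135]=0;m[190:]=0;m[:,:200]=0;m[:,290:]=0
n,l,s,ce=cv2.connectedComponentsWithStats(m)
for i in range(1,n):
    if s[i,4]>8: print(s[i],plane("top",ce[i],.058).round(3))
E
```

```text
t: 8.4
tcp_pos: [0.5706, 0.0766, 0.088]
tool_rot: [0.931, 0.007, 0.364, -0.022]
force: [1.6, -1.9, -1.0]
finger_gap: -0.002
gripper_force: 1.1
peg before [0.53274989 0.07555599 0.12      ]
[214 135  10   8  50] [0.709 0.129 0.058]
[206 136   6  13  61] [0.697 0.16  0.058]
[214 142   7   7  35] [0.686 0.137 0.058]
[215 160   5   6  19] [0.634 0.134 0.058]
[253 165   6   4  16] [0.621 0.021 0.058]
[215 168  13   9  44] [0.602 0.125 0.058]
[243 174  15   9  66] [0.585 0.039 0.058]
```

```bash
python3 -m creep '[{"slide":[0,-0.4,0],"angular":[0,0,0],"claw":-1},{"slide":[0,-0.4,0],"angular":[0,0,0],"claw":-1},{"slide":[0,-0.4,0],"angular":[0,0,0],"claw":-1},{"slide":[0,0,0],"angular":[0,0,0],"claw":-1},{"slide":[0,0,0],"angular":[0,0,0],"claw":-1}]'
cat > m.py <<'E'
from h import *
im=viewer.snapshot("top"); cv2.imwrite("pics/t6.png",im)
m=cv2.inRange(cv2.cvtColor(im,cv2.COLOR_BGR2HSV),(8,60,150),(25,255,255)); m[:120]=0;m[190:]=0;m[:,:200]=0;m[:,290:]=0
n,l,s,ce=cv2.connectedComponentsWithStats(m)
for i in range(1,n):
    if s[i,4]>8: print(s[i],plane("top",ce[i],.058).round(3))
print(manip.sense()['force'],manip.sense()['tcp_pos'])
E
python3 m.py
```

```text
t: 8.87
tcp_pos: [0.5695, 0.089, 0.088]
tool_rot: [0.931, 0.007, 0.363, -0.022]
force: [-0.9, -1.1, 0.1]
finger_gap: -0.005
gripper_force: 0.0
[214 129  11  11  63] [0.72  0.128 0.058]
[206 133   6  12  56] [0.708 0.159 0.058]
[214 138   7   9  46] [0.695 0.137 0.058]
[213 157   7   6  23] [0.645 0.137 0.058]
[213 167  13   8  43] [0.609 0.131 0.058]
[252 166   4   4  11] [0.617 0.027 0.058]
[240 176  14   7  57] [0.582 0.05  0.058]
[ 0.15300145  0.30126889 -0.38099052] [0.56958369 0.08875748 0.08805897]
```

```bash
python3 -m creep '[{"slide":[0,0,0],"angular":[0,0,0],"claw":-1},{"slide":[0,0,0],"angular":[0,0,0],"claw":-1},{"slide":[0,0,0],"angular":[0,0,0],"claw":-1},{"slide":[0,0,0],"angular":[0,0,0],"claw":-1},{"slide":[0,0,0],"angular":[0,0,0],"claw":-1},{"slide":[0,0,0],"angular":[0,0,0],"claw":-1}]'; python3 m.py
```

```text
t: 9.42
tcp_pos: [0.5701, 0.0882, 0.0883]
tool_rot: [0.931, 0.007, 0.364, -0.022]
force: [-0.0, -0.3, -0.3]
finger_gap: 0.002
gripper_force: 0.0
[215 128  10  11  66] [0.725 0.126 0.058]
[207 131   5  12  49] [0.715 0.158 0.058]
[214 136   7   9  48] [0.7   0.136 0.058]
[213 155   8   5  23] [0.651 0.136 0.058]
[213 167  11   6  35] [0.612 0.132 0.058]
[225 166   4   3   9] [0.62  0.107 0.058]
[238 177  13   7  53] [0.581 0.057 0.058]
[-0.57512427 -0.40719743  0.03539009] [0.57017883 0.08817662 0.08827748]
```

The table is free of the finger and still creeping into the detent. I'll retreat along the tool axis.

```bash
python3 -m creep '[{"slide":[0,0,-1],"angular":[0,0,0],"claw":-1},{"slide":[0,0,-1.5],"angular":[0,0,0],"claw":-1},{"slide":[0,0,-2],"angular":[0,0,0],"claw":-1},{"slide":[0,0,-2],"angular":[0,0,0],"claw":-1},{"slide":[0,0,-2],"angular":[0,0,0],"claw":-1},{"slide":[0,0,-2],"angular":[0,0,0],"claw":-1},{"slide":[0,0,-1],"angular":[0,0,0],"claw":-1},{"slide":[0,0,0],"angular":[0,0,0],"claw":-1},{"slide":[0,0,0],"angular":[0,0,0],"claw":-1},{"slide":[0,0,0],"angular":[0,0,0],"claw":-1}]'; python3 m.py
python3 -m creep '[{"slide":[0,0,0],"angular":[0,0,0],"claw":-1},{"slide":[0,0,0],"angular":[0,0,0],"claw":-1},{"slide":[0,0,0],"angular":[0,0,0],"claw":-1},{"slide":[0,0,0],"angular":[0,0,0],"claw":-1},{"slide":[0,0,0],"angular":[0,0,0],"claw":-1},{"slide":[0,0,0],"angular":[0,0,0],"claw":-1},{"slide":[0,0,0],"angular":[0,0,0],"claw":-1},{"slide":[0,0,0],"angular":[0,0,0],"claw":-1},{"slide":[0,0,0],"angular":[0,0,0],"claw":-1},{"slide":[0,0,0],"angular":[0,0,0],"claw":-1}]'; python3 m.py
```

```text
t: 10.3
tcp_pos: [0.4928, 0.0828, 0.1729]
tool_rot: [0.931, 0.007, 0.364, -0.022]
force: [0.3, 0.2, -0.2]
finger_gap: -0.002
gripper_force: 0.0
[215 126  11  12  68] [0.73  0.125 0.058]
[208 129   4  12  41] [0.721 0.157 0.058]
[214 134   8  10  54] [0.705 0.136 0.058]
[213 154   7   4  21] [0.656 0.138 0.058]
[224 164   4   4  12] [0.624 0.11  0.058]
[214 167   9   5  28] [0.614 0.13  0.058]
[244 166   5   2   9] [0.621 0.049 0.058]
[238 177  11   7  46] [0.579 0.06  0.058]
[ 0.16619976  0.78589631 -0.05923727] [0.49285039 0.082867   0.17256087]
t: 11.18
tcp_pos: [0.4923, 0.083, 0.1728]
tool_rot: [0.931, 0.007, 0.364, -0.022]
force: [0.1, -0.0, -1.3]
finger_gap: -0.001
gripper_force: 0.0
[215 125  11  13  72] [0.732 0.123 0.058]
[208 128   4  12  35] [0.723 0.156 0.058]
[214 132   7  11  57] [0.708 0.136 0.058]
[213 153   7   4  19] [0.659 0.138 0.058]
[224 164   3   4   9] [0.626 0.111 0.058]
[214 167   9   4  28] [0.616 0.131 0.058]
[244 166   5   3   9] [0.62  0.049 0.058]
[238 177  10   7  41] [0.579 0.062 0.058]
[-0.2234569   0.47990635 -1.10340824] [0.49227361 0.08297262 0.17276665]
```

Still converging. I'll wait, then compare the pegs with the start picture, since after one place they must coincide.

```bash
for i in 1 2 3; do python3 -m creep '[{"slide":[0,0,0],"angular":[0,0,0],"claw":-1},{"slide":[0,0,0],"angular":[0,0,0],"claw":-1},{"slide":[0,0,0],"angular":[0,0,0],"claw":-1},{"slide":[0,0,0],"angular":[0,0,0],"claw":-1},{"slide":[0,0,0],"angular":[0,0,0],"claw":-1},{"slide":[0,0,0],"angular":[0,0,0],"claw":-1},{"slide":[0,0,0],"angular":[0,0,0],"claw":-1},{"slide":[0,0,0],"angular":[0,0,0],"claw":-1},{"slide":[0,0,0],"angular":[0,0,0],"claw":-1},{"slide":[0,0,0],"angular":[0,0,0],"claw":-1}]' >/dev/null; done; python3 m.py
python3 - <<'E'
from h import *
for n,pegs in(("top",[T(636,262),T(163,257),T(518,62),T(290,62)]),("side",[S(208,318),S(563,198),S(440,335),S(280,68),S(143,183)])):
    a=cv2.imread(f"pics/{n}0.png"); b=viewer.snapshot(n); cv2.imwrite(f"pics/{n}9.png",b)
    for x,y in pegs:
        x,y=int(x),int(y); t=a[y-6:y+10,x-5:x+6]; r=cv2.matchTemplate(b[y-14:y+18,x-13:x+14],t,cv2.TM_CCOEFF_NORMED)
        _,v,_,l=cv2.minMaxLoc(r); print(n,(x,y),"shift",l[0]-8,l[1]-8,round(v,2))
E
```

```text
[217 125  10  12  68] [0.733 0.121 0.058]
[209 128   3  11  27] [0.724 0.156 0.058]
[214 131   8  12  63] [0.71  0.136 0.058]
[214 152   5   4  16] [0.661 0.138 0.058]
[209 160   2   6  10] [0.636 0.157 0.058]
[224 163   3   4  10] [0.628 0.111 0.058]
[214 166   9   5  29] [0.618 0.131 0.058]
[243 166   6   3  12] [0.62  0.051 0.058]
[238 178  10   6  39] [0.578 0.062 0.058]
[ 0.23191421 -0.30565789  0.57613093] [0.4922723  0.0829789  0.17273357]
top (293, 141) shift 0 -1 0.94
top (190, 140) shift 0 1 0.91
top (267, 98) shift -1 -1 0.77
top (218, 98) shift 0 1 0.91
side (175, 219) shift 1 2 0.88
side (252, 193) shift 0 0 0.95
side (225, 222) shift 1 0 0.63
side (190, 164) shift -1 0 0.85
side (161, 189) shift 0 0 0.97
```

The pegs coincide with the start picture to within 1–2 px (about 1°), the holders are steady, and the robot is clear. Handing in.

```bash
python3 -c "
from station import ticket;print(ticket.sign_off())"
```

```text
the job is handed in; nothing more can be done
None
```

The table is turned one place clockwise, with the dashboard at the front place under the ring light and the table within about 1° of its rest position; the job is handed in, and the sign-off gave no verdict.

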